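# Dock the domino round counter and click its spinner to the green dot

### The arm

A 7-joint arm with a two-finger parallel gripper is mounted at the origin on the work surface. World frame = base frame: x ahead of the robot, y to its left, z up, the work surface at z = 0. Lengths are in mm, angles in rad, forces in N, time in s.
With the tool pointing down it reaches from about 425 to 1025 mm from the base axis. Payload 9.4 kg.
Tool frame: the origin (TCP) lies midway between the tips of the shut fingers; the grasp point (between the pads) lies ctrl.pinch_z behind it (ctrl.pinch_z is the distance from the TCP to the grasp point, in mm); z points along the fingers, y is the line along which they close (so a half turn about z gives the same grasp; the last joint's range is limited). The gripper opens to 85 mm and grips with 20 to 120 N. Pads are 22 mm wide; open, the fingers measure 114 mm over their backs; the gripper's body (76 mm by 85 mm) begins 54 mm behind the grasp point. The pads swing forward as they close: fully open they stand 13 mm farther back than shut.
Start: joints at [1.144, 0.599, -0.003, 1.599, 0.002, 0.943, -0.08], TCP at [248.455, -681.098, 231.275] pointing down, gripper open.
Joint ranges: [-2.57, 2.57], [-0.35, 1.97], [-1.29, 1.29], [0.11, 2.56], [-1.05, 4.19], [0.11, 1.86], [-2.63, 2.63]. Speed limits (rad/s): [2.22, 2.22, 3.01, 3.01, 3.14, 3.14, 3.14].

### API

Orientations are given as [roll, pitch, yaw] about the fixed x, y, z axes, in that order (R = Rz(yaw) Ry(pitch) Rx(roll)).
In Python, from station import ctrl gives the robot as it stands.
- The arm moves only by the tool step_arm, never from a script. Its argument "plan" is text: rows parted by semicolons, each of 7 numbers parted by spaces: the shift along the world's x, y, z in m, then the turn, a rotation vector about the world's x, y, z in degrees, then the opening, from 0 (shut) to 1 (fully open). In form: x y z ax ay az jaw; .... A call has 1 to 12 rows; each row shifts and turns the commanded pose from where the row before left it; what a row does not reach is not made up. A row lasts 1/12 s, in which the tool goes at most 41.7 mm and 7.16 degrees, less where a joint would pass 70% of its speed; a pose out of reach is approached as far as the arm can. A call is refused whole if a number of a shift passes 0.0417 or a number of a turn 7.16, either way. A call with a gripper value outside its range is refused whole. The fingers move at their own pace and stop on an object; "force" is the grip in N (left out, the last holds). Time passes only in rows, so rows that do not move let the fingers close. It gives the time, the measured TCP pose, the force, the opening and the grip force at its end, in the units of the state.
- ctrl.state(): the state, without advancing time (a new reading comes with each control period).
- ctrl.grab_frame(name): name is "scene" or "top" or "wrist"; returns a dict with "image" (400x640x3 uint8, red, green, blue), "range_z" (400x640 float32, mm along the optical axis (not along the pixel's ray), 0 where there is no reading), "fx", "fy", "cx", "cy" (pixels), "k1" (the pictures are not rectified: a ray, as slopes to the right and down, at radius r is drawn at 1 + k1 r^2 times it, then the intrinsics apply), "extrinsics" (4x4, takes a point from world to camera coordinates); the wrist camera has in their place "hand_eye" (4x4, takes a point from camera to tool coordinates, whose origin is the TCP and whose axes are the flange's). Camera axes: x right, y down, z forward; pixel columns grow to the right and rows downward; lengths in mm; the calibration is good to about 2 mm. A picture is of the moment at which its call begins: read the wrist's pose just before it.
- ctrl.close_job(): hands the job in; it is judged then, once.
The state is a dict: "t": time; "joint_pos": joint angles; "qvel": joint speeds; "joint_efforts": joint torques, N m; "position": TCP position; "tcp_rot": TCP orientation; "ft_force": force on the tool from outside, world axes, zero at the start; "ft_torque": the same for the moment, N m; "width": finger opening in mm; "grip_force": force on a finger pad.
Only numpy, scipy, OpenCV 4.12 (cv2) and the standard library are available. Lean on these libraries where they do the work, as an engineer would, in place of code of your own. Each camera call takes 0.05 s, during which the arm holds its last target. There are 200 camera calls.

### The job

First set the maple round counter down flat in its bay, tail inside the wooden U and dial over the rubber mat, and let go of it. Then take it by its orange spinner and turn that clockwise, counting the clicks, until its black-striped pointer end rests at the green dot; it goes round too far for one grasp. Leave the tumbler and dice where they are.

Things in the scene. Friction and masses are not known exactly. Their poses are not given: they have to be found in the camera images.
- counter: Loose maple round counter, 0.6 kg, 190 mm long, 44 mm high, banjo-shaped: a neck 56 mm wide from x = -90 mm (square tail) to 0, running into a disc 100 mm across centred at x = +50 mm, dark face, orange spinner on top up to z = 72. Origin on the underside, on the centre line, about at the centre of mass; x from tail to dial, z up. Carry it pinched across the neck near x = -12.
- spinner (a joint): Angle of the orange spinner, rad, growing CLOCKWISE seen from above. Click rests at k*pi/6, k = 0..9, end stops just beyond. Ten dots on the face, 40 mm from the axis, mark them: white, but the larger green one is k = 6 (3.14 rad). Starts at rest in k = 0, 1 or 2: 4 to 6 clicks needed. A click takes about 0.1 N m; released between rests it snaps to the nearest.
- spinner_tip (a point): Top edge of the spinner's pointer end (the half with the black stripe), 33 mm from the axis, 72 mm above the counter's underside. In the counter's frame the pointer's direction is 135 degrees minus the spinner joint's value (anticlockwise from +x).
- dial_centre (a point): On the spinner's axis at its top: counter frame (50, 0, 72) mm. The spinner is a straight upright bar 66 mm long, 15 mm wide, from 46 to 72 mm above the counter's underside, its middle on the axis; the disc's face is at 44 to 45.5 mm. Pinch it across its 15 mm from above.
- counter_tail (a point): Middle of the lower edge of the counter's square tail end: counter frame (-90, 0, 0) mm.
- bay: The counter's bay, fixed: black rubber mat 222 x 124 mm, 4 mm thick, with a brown wooden U 20 mm high at its -x end, open towards +x: two rails from x = -95 to -57 mm, inner faces 64 mm apart (the neck is 56), end stop with inner face at x = -94. Origin on the tray, x along the mat away from the U, z up. Docked, the counter's x lies along the bay's x.
- bay_home (a point): On the mat's upper face (4 mm above the tray), where the counter's origin belongs when it is docked; the bay's origin raised by 4 mm.
- bay_tail (a point): On the mat's upper face, where counter_tail belongs when docked: bay frame (-90, 0, 4) mm.
- tumbler: Glass tumbler, bystander, 74 mm across, 95 mm high, standing between the two places. Origin under its centre.
- die_a: Ivory die, 25 mm, bystander. Origin under its centre.
- die_b: The other ivory die, 25 mm, bystander. Origin under its centre.
There are look-alikes about, which are no part of the job. Leave any pink or purple look-alike of the counter alone.

How it is judged (in metres and radians):
On the way, in this order (a step that is already met when the one before it is completed fails the run):
1. the counter stands in its bay, let go of, the spinner not yet on the green dot (horizontal distance between counter and bay_home below 0.015 m and horizontal distance between counter_tail and bay_tail below 0.015 m and distance between counter and bay_home below 0.018 m and angle between counter's own z axis and vertical below 0.06 rad and linear speed of counter below 0.03 m/s and contact force between the fingers and counter below 0.1 N and not (value of joint spinner between 2.9 and 3.4 rad)), for 0.2 s.
2. the spinner has been clicked round to the green dot (value of joint spinner between 2.98 and 3.3 rad), for 0.2 s.
At the end, for the whole second after the job is handed in: The counter lies flat in its bay at rest (origin and tail each within 15 mm of their places, tilt below 0.06 rad) and the spinner is at rest on the green dot (joint 3.02 to 3.26 rad) (horizontal distance between counter and bay_home below 0.015 m and horizontal distance between counter_tail and bay_tail below 0.015 m and distance between counter and bay_home below 0.018 m and angle between counter's own z axis and vertical below 0.06 rad and linear speed of counter below 0.03 m/s and value of joint spinner between 3.02 and 3.26 rad and velocity of joint spinner between -0.1 and 0.1 rad/s); the robot touches nothing.
It fails at once if the glass tumbler is moved more than 30 mm or tipped over (distance of tumbler from where it was at the start of the episode above 0.03 m or angle between tumbler's own z axis and vertical above 0.4 rad).
It fails at once if a die is moved more than 30 mm or tipped over (distance of die_a from where it was at the start of the episode above 0.03 m or angle between die_a's own z axis and vertical above 0.4 rad).
It fails at once if a die is moved more than 30 mm or tipped over (distance of die_b from where it was at the start of the episode above 0.03 m or angle between die_b's own z axis and vertical above 0.4 rad).
It also fails if it takes over 72 s, if anything falls off the work surface, if the arm or the gripper's body presses on something with over 40 N, if the wrist force passes 120 N, or if a joint passes its speed limit or range.

## Working session

There is one attempt and no reset: what is moved stays moved. The work goes in short steps, Python scripts to look and compute and a tool call to move; the robot and the scene stay as the last step left them, time stands still between calls to the robot, and variables do not carry over. Pictures are saved under pics/ and viewed, at most 10 in all, crops included, and the job is handed in when it is done.

Besides the shell and the picture viewer there is one more tool, called after "Call:" as a command line: name --argument value ..., lists and objects as JSON in quotes. step_arm: Moves the arm, as the interface text tells. Its arguments: {"type":"object","properties":{"plan":{"type":"string"},"force":{"type":"number"}},"required":["plan"]}

```bash
mkdir -p pics; cat > h.py <<'E'
import numpy as np, cv2
from station import ctrl
from scipy.spatial.transform import Rotation as R
def grab(n):
    s=ctrl.state(); f=ctrl.grab_frame(n)
    if n=="wrist":
        T=np.eye(4);T[:3,:3]=R.from_euler('xyz',s['tcp_rot']).as_matrix();T[:3,3]=s['position']
        f['c2w']=T@np.array(f['hand_eye'])
    else: f['c2w']=np.linalg.inv(np.array(f['extrinsics']))
    return f
def cloud(f):
    h,w=f['range_z'].shape
    u,v=np.meshgrid(np.arange(w),np.arange(h))
    K=np.array([[f['fx'],0,f['cx']],[0,f['fy'],f['cy']],[0,0,1.]])
    p=cv2.undistortPoints(np.stack([u,v],-1).reshape(-1,1,2).astype(float),K,np.array([f['k1'],0,0,0.])).reshape(h,w,2)
    z=f['range_z']
    c=np.stack([p[...,0]*z,p[...,1]*z,z],-1)
    P=c@f['c2w'][:3,:3].T+f['c2w'][:3,3]
    P[z==0]=np.nan
    return P
def save(n,im): cv2.imwrite('pics/'+n+'.png',cv2.cvtColor(im,cv2.COLOR_RGB2BGR))
E
python3 - <<'E'
from h import *
s=ctrl.state();print(s,ctrl.pinch_z)
a=grab('top');b=grab('scene')
save('top',a['image']);save('scene',b['image'])
np.save('top.npy',cloud(a));np.save('scene.npy',cloud(b));np.save('topim.npy',a['image'])
E
```

```text
{'t': 0.0, 'joint_pos': array([ 1.14428997,  0.60013471, -0.00255854,  1.60012178,  0.00181305,
        0.94289005, -0.07980291]), 'qvel': array([-0.0007266 , -0.00013313, -0.00048056, -0.00027744, -0.00145648,
        0.00108768,  0.00176058]), 'joint_efforts': array([ 3.37326037e-04, -7.76465464e+01,  1.56491797e+00, -2.58021390e+01,
        1.22953692e-02,  8.99592123e-03,  3.96457651e-06]), 'position': array([ 248.3003565 , -680.66013484,  230.41270391]), 'tcp_rot': array([-3.14004764e+00,  1.44253778e-04,  3.49882347e-01]), 'ft_force': array([-0.90783599,  0.1613114 ,  0.19306828]), 'ft_torque': array([0.03060515, 0.01682749, 0.0192525 ]), 'grip_force': 0.0, 'width': 85.33382278214242} 18.700000000000003
```

View pics/top.png

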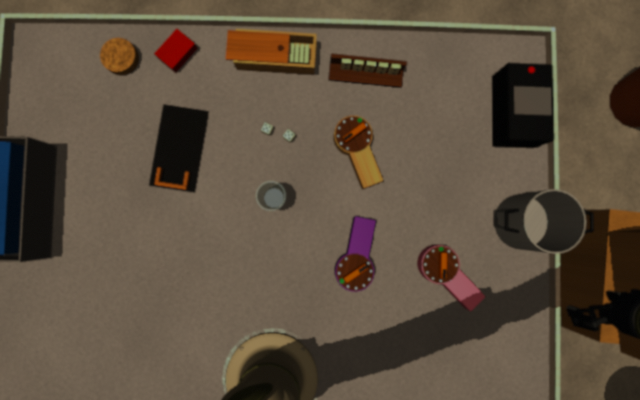

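View pics/scene.png

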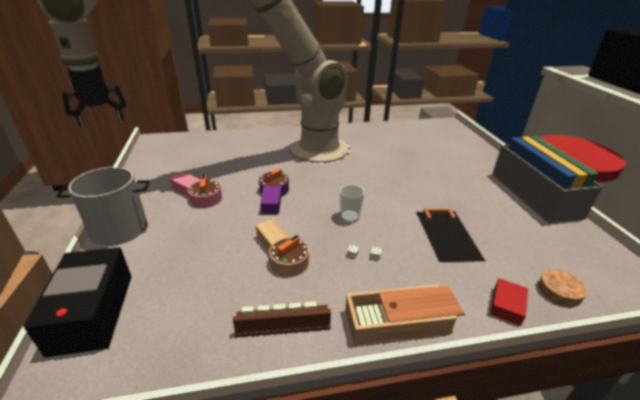

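Candidates in the top view: the maple counter, disc (353,135) and tail (372,185); the purple look-alike (355,270); the pink one (440,263). I choose the maple. The bay is the black mat at (180,148), with its orange-brown U at (171,180). The tumbler is at (273,195), and the dice at (267,128) and (289,135).

```bash
python3 - <<'E'
from h import *
P=np.load('top.npy');im=np.load('topim.npy')
def box(u0,u1,v0,v1): 
    m=np.zeros(im.shape[:2],bool);m[v0:v1,u0:u1]=1;return m
z=P[...,2]
print('table z',np.nanmedian(z[220:300,150:230]))
z0=np.nanmedian(z[220:300,150:230])
m=box(325,392,110,195)&(z>20)
q=P[m];print('counter n',len(q),np.nanpercentile(q[:,2],[5,50,95]))
hsv=cv2.cvtColor(im,cv2.COLOR_RGB2HSV)
# bay
mb=box(145,215,98,198)&(im.max(-1)<45)
c=P[mb][:,:2].astype(np.float32); print('mat',cv2.minAreaRect(c),mb.sum(),np.nanmedian(P[mb][:,2]))
mu=box(145,215,160,198)&(hsv[...,1]>120)&(im[...,0]>90)
c=P[mu];print('U',cv2.minAreaRect(c[:,:2].astype(np.float32)),len(c),np.nanmedian(c[:,2]))
mask=m.astype(np.uint8)
neck=box(340,392,152,195)&m&(im[...,0]>120)
n=P[neck];print('counter rect',cv2.minAreaRect(n[:,:2].astype(np.float32)),np.nanmedian(n[:,2]))
dd=box(325,380,110,158)&m
print('disc circ',cv2.minEnclosingCircle(P[dd][:,:2].astype(np.float32)))
gr=box(325,380,110,158)&(hsv[...,0]>40)&(hsv[...,0]<85)&(hsv[...,1]>100)
print('green',gr.sum(),np.nanmean(P[gr],0))
for nm,b in dict(tumbler=(250,300,175,215),dA=(258,277,118,138),dB=(279,300,125,145)).items():
    k=box(*b)&(z>12);print(nm,np.nanmean(P[k],0),cv2.minAreaRect(P[k][:,:2].astype(np.float32)),np.nanmax(P[k][:,2]))
save('crops',np.hstack([cv2.resize(im[105:195,325:395],None,fx=5,fy=5,interpolation=2),cv2.resize(im[105:195,145:215],None,fx=5,fy=5,interpolation=2)]))
E
```

```text
table z -0.44984173001876115
counter n 1969 [39.35795659 44.02348063 70.54976787]
mat ((598.5762329101562, 259.86993408203125), (120.22594451904297, 217.8556365966797), 81.45152282714844) 3358 3.4678320983580306
U ((515.4937744140625, 273.1055603027344), (84.49600982666016, 44.93913650512695), 82.560546875) 215 18.878828816616306
counter rect ((553.69580078125, -234.06829833984375), (95.65938568115234, 53.86244583129883), 22.822877883911133) 43.68805869524283
disc circ ((625.5808715820312, -208.14108276367188), 63.795616149902344)
green 16 [ 674.74323519 -214.33636233   45.58634369]
tumbler [477.90232973  13.66326842  70.18161124] ((472.4690856933594, 6.117515563964844), (72.02140808105469, 72.57551574707031), 64.39631652832031) 99.2068852760367
dA [651.16135445  26.70577097  23.3454825 ] ((652.0711059570312, 27.256576538085938), (25.65564727783203, 24.722352981567383), 65.0219955444336) 27.721289099705928
dB [633.5097063  -31.34410148  23.55761646] ((634.4802856445312, -30.730852127075195), (24.824203491210938, 24.429676055908203), 53.95414352416992) 28.884072456782633
```

View pics/crops.png

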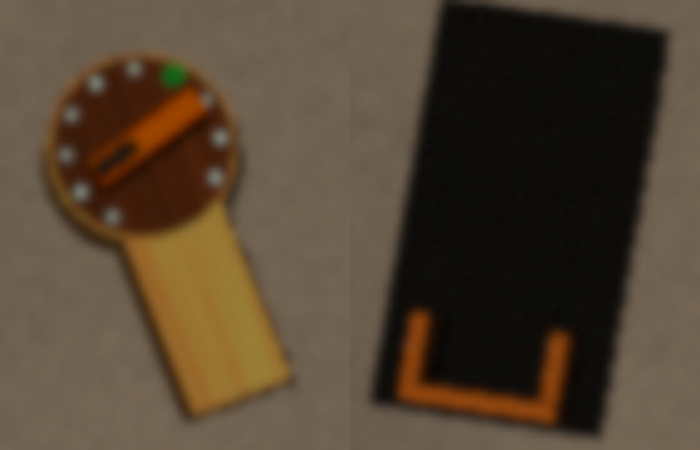

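The crop confirms the choice. It shows the natural maple body, the dark face with the green dot at crop (173,76), and the striped pointer at (105,165), one dot clockwise of the first dot (112,215). So k≈1, and 5 clicks are needed.

Call:
step_arm --plan "0.01 0.03 0.02 0 0 0.24 1;0.02 0.03 0.02 0 0 0.24 1;0.024 0.032 0.02 0 0 0.24 1;0.026 0.032 0.01 0 0 0.24 1;0.026 0.032 0 0 0 0.24 1;0.026 0.032 0 0 0 0.24 1;0.026 0.032 0 0 0 0.24 1;0.026 0.032 0 0 0 0.24 1;0.026 0.032 0 0 0 0.24 1;0.026 0.032 0 0 0 0.24 1;0.026 0.032 0 0 0 0.24 1;0.026 0.032 0 0 0 0.24 1"

```text
t: 1.1
position: [535.1, -302.1, 299.6]
tcp_rot: [-3.141, 0.0, 0.4]
ft_force: [0.2, -1.4, 0.9]
width: 85.3
grip_force: 0.0
```

Call:
step_arm --plan "0.022 0.03 -0.01 0 0 0 1;0.022 0.03 -0.01 0 0 0 1;0.022 0.02 -0.01 0 0 0 1;0 0 -0.01 0 0 0 1;0 0 0 0 0 0 1;0 0 0 0 0 0 1"

```text
t: 1.6
position: [599.5, -224.3, 259.0]
tcp_rot: [-3.141, 0.002, 0.4]
ft_force: [-0.5, -0.7, 0.6]
width: 85.0
grip_force: 0.0
```

```bash
python3 - <<'E'
from h import *
s=ctrl.state();print(s['t'],s['position'],s['tcp_rot'],s['joint_pos'])
f=grab('wrist');save('w1',f['image']);print(f['hand_eye'],f['fx'])
np.savez('w1.npz',P=cloud(f),im=f['image'])
E
```

```text
1.6 [ 599.51843336 -224.31972998  258.95566918] [-3.14076739e+00  2.14035738e-03  3.99934799e-01] [ 0.33472759  0.47048951 -0.09673088  1.76955046  0.0564453   0.90642383
 -0.95733321]
[[ 1.21888143e-03 -9.59106117e-01 -2.83044115e-01  7.17159685e+01]
 [ 9.99998959e-01  1.38749956e-03 -3.95271067e-04 -1.41431430e+00]
 [ 7.71830483e-04 -2.83043339e-01  9.59106810e-01 -1.43734989e+02]
 [ 0.00000000e+00  0.00000000e+00  0.00000000e+00  1.00000000e+00]] 345.39929908874694
```

View pics/w1.png

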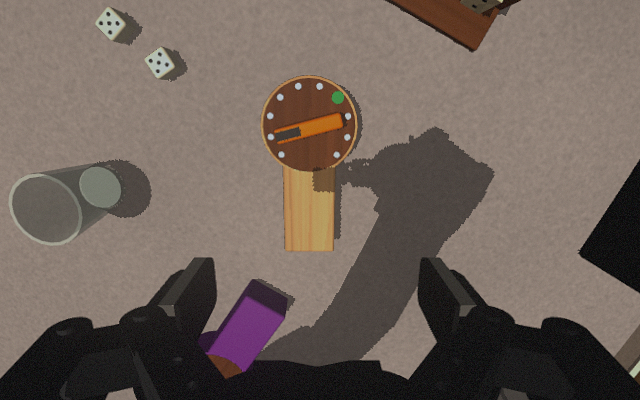

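The wrist view shows the counter's neck at (309,210) and its disc at (309,123). The pointer's stripe is at the second dot (271,137), so k=1. The dice and tumbler are well to the left. Next I refine the pose from this cloud.

```bash
cat >> h.py <<'E'
def counter(P,im,box):
    u0,u1,v0,v1=box
    z=P[...,2];m=np.zeros(z.shape,bool);m[v0:v1,u0:u1]=1
    q=P[m&(z>30)&(z<52)]
    # fit silhouette: origin, yaw by maximising inside score
    from scipy.optimize import minimize
    def sd(p):
        c,s=np.cos(p[2]),np.sin(p[2]);d=q[:,:2]-p[:2]
        x=d@[c,s];y=d@[-s,c]
        o=np.maximum(np.abs(x+40)-50,np.abs(y)-28)
        o=np.minimum(o,np.hypot(x-50,y)-50)
        return np.sum(np.maximum(o,-0)**2)
    return q,sd,minimize
def fit(P,im,box,p0):
    q,sd,mini=counter(P,im,box)
    r=mini(sd,p0,method='Nelder-Mead',options=dict(xatol=.01,fatol=.01))
    return r.x,r.fun/len(q),len(q)
E
python3 - <<'E'
from h import *
d=np.load('w1.npz');P,im=d['P'],d['im']
x,e,n=fit(P,im,(240,365,65,260),[592,-218,.4])
print(x[:2],np.degrees(x[2]),e,n)
z=P[...,2]
m=np.zeros(z.shape,bool);m[185:255,270:350]=1;m&=(z>30)
r=cv2.minAreaRect(P[m][:,:2].astype(np.float32));print(r,np.nanmedian(P[m][:,2]))
c,s=np.cos(x[2]),np.sin(x[2]);print('grasp',x[:2]-12*np.array([c,s]), 'dial',x[:2]+50*np.array([c,s]))
hsv=cv2.cvtColor(im,cv2.COLOR_RGB2HSV)
gr=(hsv[...,0]>40)&(hsv[...,0]<85)&(hsv[...,1]>100);gr[:,:320]=0;gr[120:]=0
print('green',np.nanmean(P[gr],0))
P0=np.load('top.npy');i0=np.load('topim.npy')
print('top fit',fit(P0,i0,(325,392,110,195),[592,-218,.4]))
E
```

```text
[ 590.11652636 -217.08416248] 22.62650061852821 5.885087733057366e-07 10439
((543.9619140625, -236.33819580078125), (76.89860534667969, 56.097206115722656), 22.645177841186523) 45.02964996009817
grasp [ 579.04013788 -221.70082993] dial [ 636.268145  -197.8480481]
green [ 674.62384038 -214.00672263   46.4900819 ]
top fit (array([ 5.90563922e+02, -2.17929891e+02,  4.00682534e-01]), np.float64(0.00043091202155421055), 1752)
```

Call:
step_arm --plan "-0.01 0.002 -0.03 0 0 -0.3 1;-0.009 0.001 -0.03 0 0 0 1;0 0 -0.03 0 0 0 1;0 0 -0.03 0 0 0 1;0 0 -0.03 0 0 0 1;0 0 -0.03 0 0 0 1;0 0 -0.025 0 0 0 1;0 0 -0.02 0 0 0 1;0 0 -0.015 0 0 0 1;0 0 -0.01 0 0 0 1;0 0 0 0 0 0 1;0 0 0 0 0 0 1" --force 60

```text
t: 2.65
position: [581.2, -221.9, 10.2]
tcp_rot: [3.141, 0.0, 0.394]
ft_force: [0.7, -0.1, 0.2]
width: 85.6
grip_force: 0.0
```

Call:
step_arm --plan "0 0 0 0 0 0 0;0 0 0 0 0 0 0;0 0 0 0 0 0 0;0 0 0 0 0 0 0;0 0 0 0 0 0 0;0 0 0 0 0 0 0;0 0 0 0 0 0 0;0 0 0 0 0 0 0" --force 60

```text
t: 3.32
position: [582.2, -221.5, 11.3]
tcp_rot: [3.14, -0.002, 0.395]
ft_force: [-0.1, -1.4, 5.6]
width: 55.2
grip_force: 64.8
```

Call:
step_arm --plan "0 0 0.01 0 0 0 0;0 0 0.02 0 0 0 0;0 0 0.03 0 0 0 0;0 0 0.03 0 0 0 0;0 0 0.03 0 0 0 0;0 0 0.03 0 0 0 0;0 0 0.025 0 0 0 0;0 0 0.015 0 0 0 0;0 0 0 0 0 0 0;0 0 0 0 0 0 0"

```text
t: 4.15
position: [580.9, -220.7, 200.3]
tcp_rot: [3.141, -0.0, 0.395]
ft_force: [-0.4, -1.0, -7.7]
width: 55.3
grip_force: 66.1
```

Call:
step_arm --plan "0 0.01 0 0 0 -2 0;0 0.02 0 0 0 -3 0;0 0.03 0 0 0 -3 0;0 0.03 0 0 0 -3 0;0 0.03 0 0 0 -3 0;0 0.03 0 0 0 -3 0;0 0.03 0 0 0 -3 0;0 0.03 0 0 0 -3 0;0 0.03 0 0 0 -3 0;0 0.03 0 0 0 -3 0;0 0.015 0 0 0 -2 0;0 0.01 0 0 0 0 0"

```text
t: 5.15
position: [579.8, 77.2, 197.8]
tcp_rot: [3.141, 0.004, -0.144]
ft_force: [1.7, 0.6, -6.4]
width: 54.9
grip_force: 65.9
```

Call:
step_arm --plan "0 0 0 0 0 0 0;0 0 0 0 0 0 0;0 0 0 0 0 0 0;0 0 0 0 0 0 0"

```text
t: 5.48
position: [581.2, 72.1, 199.4]
tcp_rot: [3.141, 0.001, -0.148]
ft_force: [-0.6, 0.3, -7.1]
width: 55.0
grip_force: 66.0
```

```bash
python3 - <<'E'
from h import *
s=ctrl.state();print(s['t'],s['position'],s['tcp_rot'],s['joint_pos'],s['width'],s['grip_force'])
f=grab('wrist');save('w2',f['image'])
np.savez('w2.npz',P=cloud(f),im=f['image'])
E
```

```text
5.4833 [581.2219695   72.08984595 199.42953728] [ 3.14059043e+00  5.04507123e-04 -1.48151203e-01] [-0.26099173  0.4710889   0.05741362  1.95899104 -0.03864355  0.71337278
 -1.89951957] 54.9799634423703 65.96534729003906
```

View pics/w2.png

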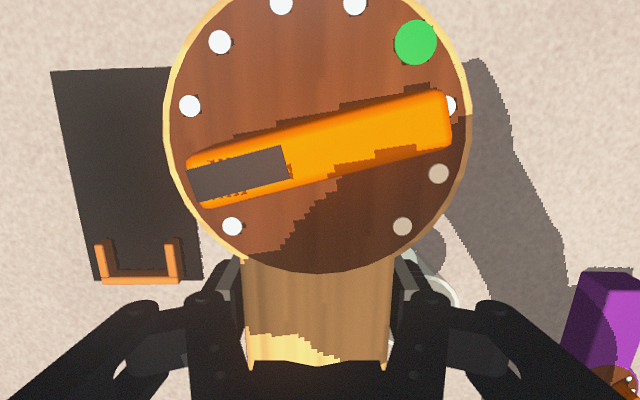

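The view shows the bay at left: mat corners (52,72) and (95,280), U from (95,245) to (180,283). The carried counter is centred at (318,117), still at k=1.

```bash
python3 - <<'E'
from h import *
d=np.load('w2.npz');P,im=d['P'],d['im'];z=P[...,2]
hsv=cv2.cvtColor(im,cv2.COLOR_RGB2HSV)
m=np.zeros(z.shape,bool);m[235:290,85:190]=1
u=m&(z>13)&(z<27);q=P[u];r=cv2.minAreaRect(q[:,:2].astype(np.float32));print('U',r,np.median(q[:,2]),len(q))
a=np.radians(-8.5)
for a in np.radians([-7.5,-8,-8.5,-9,-9.5]):
    ex=np.array([np.cos(a),np.sin(a)]);ey=np.array([-ex[1],ex[0]])
    x=q[:,:2]@ex;y=q[:,:2]@ey
    fr=x>np.percentile(x,99.5)-25
    L=y[fr];mid=(L.max()+L.min())/2
    hi=L[L>mid];lo=L[L<mid]
    print(np.degrees(a),'x ext',np.percentile(x,[.5,99.5]),'outer',np.percentile(L,[1,99]),'inner',lo.max(),hi.min(),'spread',np.percentile(hi,98)-np.percentile(hi,2),np.percentile(lo,98)-np.percentile(lo,2))
k=np.zeros(z.shape,bool);k[60:290,45:200]=1
k&=(im.max(-1)<100)&(z<9)&(z>1.5)
print('mat',cv2.minAreaRect(P[k][:,:2].astype(np.float32)),np.median(P[k][:,2]))
# carried counter
s=z>200
c=np.zeros(z.shape,bool);c[0:355,160:475]=1
zz=z[60:100,230:260];print('face z',np.nanmedian(zz))
f=c&(abs(z-np.nanmedian(zz))<4);pts=P[f][:,:2]
# disc edges fit
ys=[]
cnt,_=cv2.findContours(f.astype(np.uint8),0,1);b=max(cnt,key=len)[:,0]
b=b[(b[:,1]>2)&(b[:,1]<240)];B=P[b[:,1],b[:,0]][:,:2]
from scipy.optimize import least_squares
o=least_squares(lambda p:np.hypot(*(B-p[:2]).T)-50,[640,60],loss='soft_l1');print('dial',o.x,np.abs(o.fun).mean())
o=least_squares(lambda p:np.hypot(*(B-p[:2]).T)-p[2],[640,60,50],loss='soft_l1');print('dial',o.x)
n=f.copy();n[:285]=0;n[350:]=0;N=P[n];print('neck',cv2.minAreaRect(N[:,:2].astype(np.float32)))
E
```

```text
U ((515.0585327148438, 273.1824951171875), (84.47460174560547, 47.00630187988281), 82.6623306274414) 20.708901863044105 1685
-7.499999999999999 x ext [452.06013923 498.29411794] outer [296.19806042 379.42177125] inner 305.89545209129346 368.7193770331991 spread 10.24395697799713 8.927883723106277
-8.0 x ext [448.91945859 495.62093083] outer [300.42430485 383.71984306] inner 310.22491653460673 372.8866181841503 spread 10.269788942360151 9.001494155657838
-8.5 x ext [445.69232323 492.9487835 ] outer [304.6003782  387.99644511] inner 314.53075614944134 377.0254625754374 spread 10.316844785987655 9.047239521697861
-9.0 x ext [442.44892431 490.24012216] outer [308.74690951 392.23719989] inner 318.81264302943976 381.135595018036 spread 10.449179575627682 9.076774140099246
-9.5 x ext [439.14405259 487.5010218 ] outer [312.86461158 396.38790249] inner 323.07025109233814 385.2167025094475 spread 10.521412886733913 9.111847119886932
mat ((598.330810546875, 262.49945068359375), (124.52095031738281, 220.70790100097656), 82.68709564208984) 5.283648348162103
face z 233.43055671910253
dial [638.56350861  64.59785352] 0.7988357437669704
dial [639.21566716  64.49874337  49.13491398]
neck ((573.908203125, 74.63275909423828), (82.87928009033203, 31.974807739257812), 80.77327728271484)
```

Call:
step_arm --plan "0.001 0.01 0 0 0 1.1 0;0.001 0.02 0 0 0 0 0;0.001 0.025 0 0 0 0 0;0.001 0.025 0 0 0 0 0;0.001 0.025 0 0 0 0 0;0.001 0.025 0 0 0 0 0;0.001 0.025 0 0 0 0 0;0 0.02 0 0 0 0 0;0 0.01 0 0 0 0 0;0 0.005 0 0 0 0 0;0 0 0 0 0 0 0;0 0 0 0 0 0 0"

```text
t: 6.53
position: [588.4, 262.8, 199.6]
tcp_rot: [3.141, 0.0, -0.128]
ft_force: [0.5, -0.5, -7.3]
width: 55.2
grip_force: 66.0
```

Call:
step_arm --plan "0 0 -0.01 0 0 0 0;0 0 -0.02 0 0 0 0;0 0 -0.025 0 0 0 0;0 0 -0.025 0 0 0 0;0 0 -0.025 0 0 0 0;0 0 -0.02 0 0 0 0;0 0 -0.015 0 0 0 0;0 0 -0.01 0 0 0 0;0 0 0 0 0 0 0;0 0 0 0 0 0 0;0 0 0 0 0 0 0;0 0 0 0 0 0 0"

```text
t: 7.53
position: [589.2, 264.3, 51.0]
tcp_rot: [-3.14, -0.002, -0.127]
ft_force: [0.7, -0.2, -7.7]
width: 55.3
grip_force: 65.7
```

```bash
python3 - <<'E'
from h import *
s=ctrl.state();print(s['t'],s['position'],s['tcp_rot'],s['joint_pos'],s['ft_force'])
f=grab('wrist');P=cloud(f);z=P[...,2];np.savez('w3.npz',P=P,im=f['image'])
g=grab('top');
fz=np.nanmedian(z[60:100,230:260]);print(fz)
c=np.zeros(z.shape,np.uint8);c[0:355,160:475]=1
m=(c>0)&(abs(z-fz)<4)
cnt,_=cv2.findContours(m.astype(np.uint8),0,1);b=max(cnt,key=len)[:,0]
b=b[(b[:,1]>2)&(b[:,1]<240)];B=P[b[:,1],b[:,0]][:,:2]
from scipy.optimize import least_squares
o=least_squares(lambda p:np.hypot(*(B-p[:2]).T)-50,[640,260],loss='soft_l1');print('dial',o.x)
save('both',np.hstack([cv2.resize(f['image'],(480,300)),cv2.resize(g['image'][95:200,130:230],(300,300),interpolation=2)]))
E
```

```text
7.5333 [589.15603494 264.25734285  50.96242159] [-3.14047308e+00 -1.67703637e-03 -1.27308464e-01] [-0.5327462   0.72991223  0.03584619  1.91532187 -0.05012051  0.49518812
 -2.16007093] [ 0.74296996 -0.1509918  -7.65941848]
85.13093943967809
dial [646.57085135 257.84699312]
```

View pics/both.png

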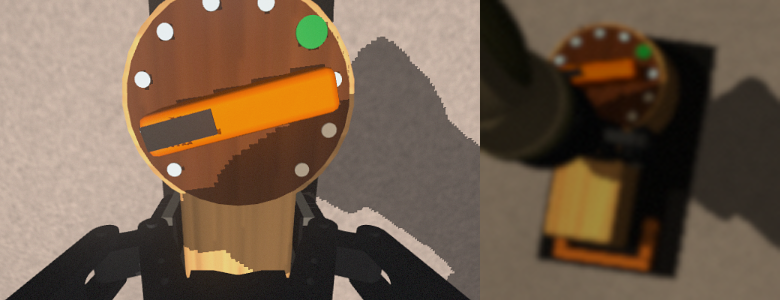

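Both views show the counter over the mat, aligned. In the top view the neck appears left of the U's middle, because it is higher and so shifted by parallax. I check the offset against the mat edges in this same frame.

```bash
python3 - <<'E'
from h import *
d=np.load('w3.npz');P,im=d['P'],d['im'];z=P[...,2]
a=np.radians(-7.4);ex=np.array([np.cos(a),np.sin(a)]);ey=np.array([-ex[1],ex[0]])
m=np.zeros(z.shape,bool);m[:260,190:480]=1
k=m&(z<12)&(im.max(-1)<80)
q=P[k][:,:2];x=q@ex;y=q@ey;print(k.sum(),'z',np.median(P[k][:,2]))
for lo in range(int(x.min()),int(x.max()),15):
    t=(x>=lo)&(x<lo+15)
    if t.sum()>30: print(lo,t.sum(),y[t].min(),y[t].max())
print('dial',np.array([646.57,257.85])@ey,'bay',np.array([594.8,262.4])@ey, 'mat w2',np.array([598.33,262.5])@ey)
E
```

```text
1015 z 5.136624221811672
527 433 275.33187339964604 399.15586718865876
647 97 274.0285542890252 398.28133689040015
662 484 275.51699969252206 398.5376880431406
dial 338.97777809963463 bay 336.82213385365725 mat w2 337.3759494258144
```

Call:
step_arm --plan "0 -0.002 0 0 0 0 0;0 0 -0.01 0 0 0 0;0 0 -0.01 0 0 0 0;0 0 -0.007 0 0 0 0;0 0 -0.004 0 0 0 0;0 0 -0.002 0 0 0 0;0 0 -0.001 0 0 0 0;0 0 0 0 0 0 0;0 0 0 0 0 0 0;0 0 0 0 0 0 0"

```text
t: 8.47
position: [588.8, 262.3, 15.9]
tcp_rot: [-3.141, -0.001, -0.127]
ft_force: [-0.1, -0.3, -7.0]
width: 55.0
grip_force: 66.0
```

Nothing is touching yet. I lower a little further and watch the force.

Call:
step_arm --plan "0 0 -0.001 0 0 0 0;0 0 0 0 0 0 0;0 0 0 0 0 0 0;0 0 0 0 0 0 0"

```text
t: 8.8
position: [588.7, 262.3, 15.4]
tcp_rot: [-3.141, -0.001, -0.127]
ft_force: [-2.3, 1.2, 4.0]
width: 55.3
grip_force: 67.3
```

Call:
step_arm --plan "0 0 -0.0005 0 0 0 0;0 0 0 0 0 0 0;0 0 0 0 0 0 0;0 0 0 0 0 0 0"

```text
t: 9.13
position: [588.7, 262.4, 15.3]
tcp_rot: [-3.141, -0.001, -0.127]
ft_force: [-3.5, 0.1, 9.1]
width: 55.2
grip_force: 67.9
```

Call:
step_arm --plan "0 0 0 0 0 0 1;0 0 0 0 0 0 1;0 0 0 0 0 0 1;0 0 0 0 0 0 1;0 0 0 0 0 0 1;0 0 0 0 0 0 1;0 0 0 0 0 0 1;0 0 0 0 0 0 1"

```text
t: 9.8
position: [588.4, 262.1, 14.2]
tcp_rot: [3.142, 0.0, -0.127]
ft_force: [0.7, 0.4, 0.2]
width: 85.6
grip_force: 0.0
```

Call:
step_arm --plan "0 0 0.01 0 0 0 1;0 0 0.02 0 0 0 1;0 0 0.03 0 0 0 1;0 0 0.03 0 0 0 1;0 0 0.03 0 0 0 1;0 0 0.03 0 0 0 1;0 0 0.02 0 0 0 1;0 0 0.01 0 0 0 1;0 0 0 0 0 0 1;0 0 0 0 0 0 1;0 0 0 0 0 0 1;0 0 0 0 0 0 1"

```text
t: 10.8
position: [587.5, 261.8, 192.5]
tcp_rot: [3.14, 0.002, -0.127]
ft_force: [-0.6, 0.5, -0.8]
width: 85.2
grip_force: 0.0
```

```bash
python3 - <<'E'
from h import *
s=ctrl.state();print(s['t'],s['position'],s['tcp_rot'],s['joint_pos'],s['ft_force'])
f=grab('wrist');P=cloud(f);np.savez('w4.npz',P=P,im=f['image']);save('w4',f['image'])
E
```

```text
10.8 [587.54977203 261.82371197 192.52639867] [ 3.14000979e+00  2.29722428e-03 -1.26870321e-01] [-0.54463394  0.54386718  0.05604037  1.83293392 -0.04178234  0.76871363
 -2.16420802] [-0.62483982  0.45145499 -0.79195514]
```

View pics/w4.png

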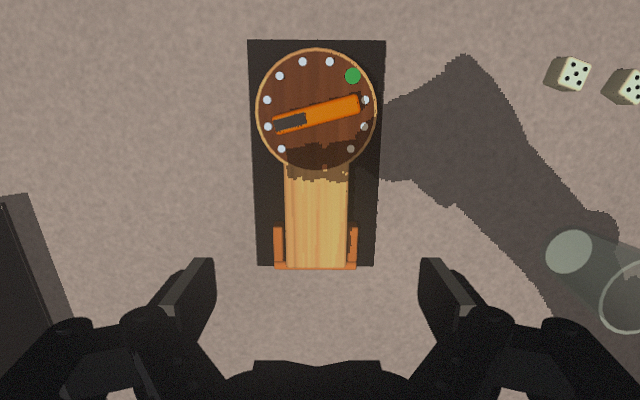

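The counter sits in the bay: tail between the rails at (275–355, 250), disc centred at (316,109), pointer still on the second dot. Now I measure the docked pose and the spinner.

```bash
python3 - <<'E'
from h import *
from scipy.optimize import least_squares
d=np.load('w4.npz');P,im=d['P'],d['im'];z=P[...,2]
m=np.zeros(z.shape,bool);m[40:175,245:390]=1
fz=np.nanmedian(z[200:240,300:330]);print('neck z',fz)
k=m&(z>40)&(z<60)
cnt,_=cv2.findContours(((k|(m&(z>40)))).astype(np.uint8),0,1);b=max(cnt,key=len)[:,0];b=b[b[:,1]<155];B=P[b[:,1],b[:,0]];B=B[B[:,2]<60][:,:2]
o=least_squares(lambda p:np.hypot(*(B-p[:2]).T)-50,[645,256],loss='soft_l1');print('dial',o.x,np.abs(o.fun).mean())
sp=m&(z>66);r=cv2.minAreaRect(P[sp][:,:2].astype(np.float32));print('spinner',r,np.median(P[sp][:,2]))
n=np.zeros(z.shape,bool);n[185:275,265:365]=1
n&=(z>35);r=cv2.minAreaRect(P[n][:,:2].astype(np.float32));print('neck',r)
u=np.zeros(z.shape,bool);u[220:275,265:365]=1
u&=(z>13)&(z<30);print('U',cv2.minAreaRect(P[u][:,:2].astype(np.float32)))
E
```

```text
neck z 49.13647745679265
dial [646.03909329 256.31592814] 0.597270212626071
spinner ((646.3175659179688, 256.17138671875), (15.174578666687012, 66.13786315917969), 7.76459264755249) 77.02256170405312
neck ((547.9130249023438, 268.7998352050781), (56.09229278564453, 79.45458221435547), 82.76130676269531)
U ((515.6575927734375, 273.7212219238281), (84.32499694824219, 48.075618743896484), 82.32262420654297)
```

Call:
step_arm --plan "0.005 0 0 0 0 3 0.5;0.005 0 0 0 0 7 0.5;0.005 -0.001 0 0 0 7 0.5;0.005 -0.001 0 0 0 7 0.5;0.005 -0.001 0 0 0 7 0.5;0.005 -0.001 0 0 0 7 0.5;0.005 -0.001 0 0 0 7 0.5;0.005 -0.001 0 0 0 7 0.5;0.005 0 0 0 0 7 0.5;0.005 0 0 0 0 7 0.5;0.005 0 0 0 0 7 0.5;0.004 0 0 0 0 7 0.5" --force 30

```text
t: 11.85
position: [647.4, 255.9, 192.8]
tcp_rot: [-3.14, 0.001, 1.275]
ft_force: [-0.1, -0.3, 0.0]
width: 42.6
grip_force: 0.0
```

Call:
step_arm --plan "0 0 0 0 0 7 0.5;0 0 0 0 0 7 0.5;0 0 0 0 0 7 0.5;0 0 0 0 0 4 0.5;0 0 0 0 0 0 0.5;0 0 0 0 0 0 0.5;0 0 0 0 0 0 0.5;0 0 0 0 0 0 0.5"

```text
t: 12.52
position: [647.2, 256.2, 193.9]
tcp_rot: [-3.141, 0.0, 1.704]
ft_force: [-0.2, -0.5, -0.5]
width: 42.9
grip_force: 0.0
```

Call:
step_arm --plan "-0.001 0 -0.015 0 0 0 0.5;0 0 -0.025 0 0 0 0.5;0 0 -0.025 0 0 0 0.5;0 0 -0.025 0 0 0 0.5;0 0 -0.02 0 0 0 0.5;0 0 -0.015 0 0 0 0.5;0 0 -0.009 0 0 0 0.5;0 0 -0.004 0 0 0 0.5;0 0 0 0 0 0 0.5;0 0 0 0 0 0 0.5;0 0 0 0 0 0 0.5"

```text
t: 13.43
position: [647.0, 256.5, 57.5]
tcp_rot: [3.14, -0.0, 1.705]
ft_force: [-0.3, 0.2, -0.0]
width: 42.8
grip_force: 0.0
```

Call:
step_arm --plan "0 0 0 0 0 0 0;0 0 0 0 0 0 0;0 0 0 0 0 0 0;0 0 0 0 0 0 0;0 0 0 0 0 0 0;0 0 0 0 0 0 0;0 0 0 0 0 0 0;0 0 0 0 0 0 0" --force 30

```text
t: 14.1
position: [646.9, 256.3, 57.2]
tcp_rot: [3.14, -0.0, 1.705]
ft_force: [-0.1, -0.0, 7.3]
width: 14.6
grip_force: 33.7
```

Call:
step_arm --plan "0 0 0 0 0 -3 0;0 0 0 0 0 -5 0;0 0 0 0 0 -5 0;0 0 0 0 0 -5 0;0 0 0 0 0 -5 0;0 0 0 0 0 -5 0;0 0 0 0 0 -5 0;0 0 0 0 0 -5 0;0 0 0 0 0 -5 0;0 0 0 0 0 -2 0;0 0 0 0 0 0 0;0 0 0 0 0 0 0"

```text
t: 15.1
position: [647.9, 256.2, 57.2]
tcp_rot: [3.14, -0.002, 0.922]
ft_force: [6.0, -0.7, 4.0]
width: 14.6
grip_force: 33.2
```

Call:
step_arm --plan "0 0 0 0 0 -3 0;0 0 0 0 0 -5 0;0 0 0 0 0 -5 0;0 0 0 0 0 -5 0;0 0 0 0 0 -5 0;0 0 0 0 0 -5 0;0 0 0 0 0 -5 0;0 0 0 0 0 -5 0;0 0 0 0 0 -5 0;0 0 0 0 0 -2 0;0 0 0 0 0 0 0;0 0 0 0 0 0 0"

```text
t: 16.1
position: [648.0, 255.5, 57.2]
tcp_rot: [3.141, -0.003, 0.136]
ft_force: [3.6, -2.4, 7.4]
width: 14.3
grip_force: 33.7
```

Call:
step_arm --plan "0 0 0 0 0 0 0.5;0 0 0 0 0 0 0.5;0 0 0 0 0 0 0.5;0 0 0 0 0 0 0.5;0 0 0.01 0 0 0 0.5;0 0 0.02 0 0 0 0.5;0 0 0.03 0 0 0 0.5;0 0 0.03 0 0 0 0.5;0 0 0.03 0 0 0 0.5;0 0 0.01 0 0 0 0.5;0 0 0 0 0 0 0.5;0 0 0 0 0 0 0.5"

```text
t: 17.1
position: [646.2, 256.2, 186.8]
tcp_rot: [-3.141, -0.001, 0.135]
ft_force: [0.6, 0.1, 0.1]
width: 42.8
grip_force: 0.0
```

Call:
step_arm --plan "0 0 0 0 0 7 0.5;0 0 0 0 0 7 0.5;0 0 0 0 0 7 0.5;0 0 0 0 0 7 0.5;0 0 0 0 0 7 0.5;0 0 0 0 0 7 0.5;0 0 0 0 0 7 0.5;0 0 0 0 0 7 0.5;0 0 0 0 0 7 0.5;0 0 0 0 0 7 0.5;0 0 0 0 0 7 0.5;0 0 0 0 0 7 0.5"

```text
t: 18.1
position: [645.3, 255.8, 184.1]
tcp_rot: [-3.138, 0.001, 1.607]
ft_force: [0.1, -0.6, -0.0]
width: 43.0
grip_force: 0.0
```

Call:
step_arm --plan "0 0 0 0 0 7 0.5;0 0 0 0 0 7 0.5;0 0 0 0 0 7 0.5;0 0 0 0 0 7 0.5;0 0 0 0 0 7 0.5;0 0 0 0 0 7 0.5;0 0 0 0 0 7 0.5;0 0 0 0 0 7 0.5;0 0 0 0 0 7 0.5;0 0 0 0 0 7 0.5;0 0 0 0 0 7 0.5;0 0 0 0 0 7 0.5"

```text
t: 19.1
position: [645.3, 255.8, 184.2]
tcp_rot: [-3.141, -0.003, 3.074]
ft_force: [-0.2, 0.0, 0.1]
width: 43.2
grip_force: 0.0
```

Call:
step_arm --plan "0 0 0 0 0 7 0.5;0 0 0 0 0 5 0.5;0 0 0 0 0 0 0.5;0 0 0 0 0 0 0.5;0 0 0 0 0 0 0.5;0 0 0 0 0 0 0.5"

```text
t: 19.6
position: [646.0, 256.2, 185.7]
tcp_rot: [-3.142, -0.001, -3.009]
ft_force: [0.2, -0.4, -0.2]
width: 42.5
grip_force: 0.0
```

```bash
cat > chk.py <<'E'
from h import *
s=ctrl.state();print(s['t'],s['position'],s['tcp_rot'],s['joint_pos'][6],s['ft_force'])
for n in ('wrist','top'):
    f=grab(n);P=cloud(f);z=P[...,2];im=f['image'];hsv=cv2.cvtColor(im,cv2.COLOR_RGB2HSV)
    near=np.hypot(P[...,0]-646,P[...,1]-256)<45
    sp=near&(z>64)&(z<86)&(hsv[...,0]<20)&(hsv[...,1]>190)&(im[...,0]>110)
    top=near&(z>70)&(z<84)
    print(n,'orange',sp.sum(),P[sp].mean(0) if sp.any() else None,'all',cv2.minAreaRect(P[top][:,:2].astype(np.float32)) if top.sum()>5 else None)
    nk=(np.hypot(P[...,0]-548,P[...,1]-269)<75)&(z>38)&(z<56)&(P[...,0]<590)&(im[...,0]>100)
    print(' neck',nk.sum(),cv2.minAreaRect(P[nk][:,:2].astype(np.float32)) if nk.sum()>5 else None)
    g=near&(hsv[...,0]>40)&(hsv[...,0]<85)&(hsv[...,1]>100)
    print(' green',P[g].mean(0) if g.any() else None); save('c%d%s'%(s['t']*10,n),im)
E
python3 chk.py
```

```text
19.6 [646.04702421 256.1984874  185.7302161 ] [-3.14152003e+00 -7.46375114e-04 -3.00860906e+00] 0.7074348740670414 [ 0.19211498 -0.42945012 -0.22266568]
wrist orange 1142 [636.75493495 255.4332324   76.64995062] all ((644.756103515625, 256.5335998535156), (65.5412826538086, 14.997981071472168), 7.929994583129883)
 neck 8218 ((549.7841796875, 268.83148193359375), (55.69966506958008, 87.8130874633789), 82.72776794433594)
 green [658.5067833  235.28811773 113.69005111]
top orange 0 None all None
 neck 0 None
 green None
```

The spinner axis is at 7.9° with the pointer facing +x, so k=4, and the counter hasn't moved. Second grasp: two more clicks.

Call:
step_arm --plan "0 0 -0.015 0 0 0.2 0.5;0 0 -0.025 0 0 0 0.5;0 0 -0.025 0 0 0 0.5;0 0 -0.025 0 0 0 0.5;0 0 -0.02 0 0 0 0.5;0 0 -0.01 0 0 0 0.5;0 0 -0.006 0 0 0 0.5;0 0 -0.002 0 0 0 0.5;0 0 0 0 0 0 0.5;0 0 0 0 0 0 0.5;0 0 0 0 0 0 0.5"

```text
t: 20.62
position: [646.9, 256.5, 59.5]
tcp_rot: [3.141, 0.002, -3.003]
ft_force: [-0.4, 0.5, -0.2]
width: 42.7
grip_force: 0.0
```

Call:
step_arm --plan "0 0 0 0 0 0 0;0 0 0 0 0 0 0;0 0 0 0 0 0 0;0 0 0 0 0 0 0;0 0 0 0 0 0 0;0 0 0 0 0 0 0;0 0 0 0 0 0 0"

```text
t: 21.2
position: [646.8, 256.0, 59.0]
tcp_rot: [-3.141, 0.001, -3.004]
ft_force: [-0.1, -0.9, 6.8]
width: 14.1
grip_force: 34.1
```

Call:
step_arm --plan "0 0 0 0 0 -3 0;0 0 0 0 0 -6 0;0 0 0 0 0 -6 0;0 0 0 0 0 -6 0;0 0 0 0 0 -6 0;0 0 0 0 0 -6 0;0 0 0 0 0 -6 0;0 0 0 0 0 -6 0;0 0 0 0 0 -6 0;0 0 0 0 0 -6 0;0 0 0 0 0 -3 0;0 0 0 0 0 0 0"

```text
t: 22.2
position: [646.6, 255.9, 58.9]
tcp_rot: [3.141, 0.001, 2.23]
ft_force: [-1.1, -2.7, 6.8]
width: 14.3
grip_force: 34.2
```

Call:
step_arm --plan "0 0 0 0 0 0 0;0 0 0 0 0 0 0;0 0 0 0 0 0 0"

```text
t: 22.45
position: [646.6, 255.9, 59.0]
tcp_rot: [3.141, 0.001, 2.234]
ft_force: [-0.2, -2.0, 6.4]
width: 14.0
grip_force: 34.0
```

Call:
step_arm --plan "0 0 0 0 0 0 0.5;0 0 0 0 0 0 0.5;0 0 0 0 0 0 0.5;0 0 0 0 0 0 0.5;0 0 0.01 0 0 0 0.5;0 0 0.02 0 0 0 0.5;0 0 0.03 0 0 0 0.5;0 0 0.03 0 0 0 0.5;0 0 0.03 0 0 0 0.5;0 0 0.01 0 0 0 0.5;0 0 0 0 0 0 0.5;0 0 0 0 0 0 0.5"

```text
t: 23.45
position: [646.4, 256.0, 188.7]
tcp_rot: [3.141, 0.001, 2.233]
ft_force: [-0.2, -0.5, -1.7]
width: 42.6
grip_force: 0.0
```

Call:
step_arm --plan "-0.01 0 0.01 0 0 -7 0.5;-0.015 0 0.01 0 0 -7 0.5;-0.015 0 0 0 0 -7 0.5;-0.015 0 0 0 0 -7 0.5;-0.015 0 0 0 0 -7 0.5;-0.01 0 0 0 0 -7 0.5;-0.01 0 0 0 0 -7 0.5;0 0 0 0 0 -7 0.5;0 0 0 0 0 -7 0.5;0 0 0 0 0 -7 0.5;0 0 0 0 0 -7 0.5;0 0 0 0 0 0 0.5"

```text
t: 24.45
position: [555.5, 255.8, 206.6]
tcp_rot: [-3.141, 0.003, 0.884]
ft_force: [-0.0, -0.9, -0.2]
width: 42.9
grip_force: 0.0
```

Call:
step_arm --plan "0 0 0 0 0 -7 0.5;0 0 0 0 0 -7 0.5;0 0 0 0 0 -7 0.5;0 0 0 0 0 -7 0.5;0 0 0 0 0 -7 0.5;0 0 0 0 0 -7 0.5;0 0 0 0 0 0 0.5;0 0 0 0 0 0 0.5;0 0 0 0 0 0 0.5"

```text
t: 25.2
position: [556.0, 256.0, 207.6]
tcp_rot: [3.141, 0.001, 0.162]
ft_force: [-0.7, 0.5, 0.2]
width: 42.6
grip_force: 0.0
```

```bash
python3 chk.py; ls pics
```

```text
25.2 [556.03399263 256.02831799 207.57804605] [3.14100026e+00 1.10292897e-03 1.61570538e-01] -1.910212932675875 [-0.71714521  0.46026193  0.18791332]
wrist orange 1310 [641.65354201 262.30104493  76.83081536] all ((645.365966796875, 257.6478576660156), (15.182804107666016, 65.97970581054688), 38.292724609375)
 neck 5404 ((549.7493286132812, 269.04107666015625), (56.042911529541016, 86.3940200805664), 83.30565643310547)
 green [671.0203476  224.98856571  51.35521399]
top orange 74 [641.13559526 262.95467393  75.76074697] all ((647.5653076171875, 254.58567810058594), (15.6994047164917, 62.934566497802734), 37.47328567504883)
 neck 613 ((549.8555908203125, 267.9912109375), (56.4417724609375, 84.65896606445312), 83.63044738769531)
 green [670.80382446 224.38652122  49.15886862]
both.png
c196top.png
c196wrist.png
c252top.png
c252wrist.png
crops.png
scene.png
top.png
w1.png
w2.png
w4.png
```

View pics/c252wrist.png

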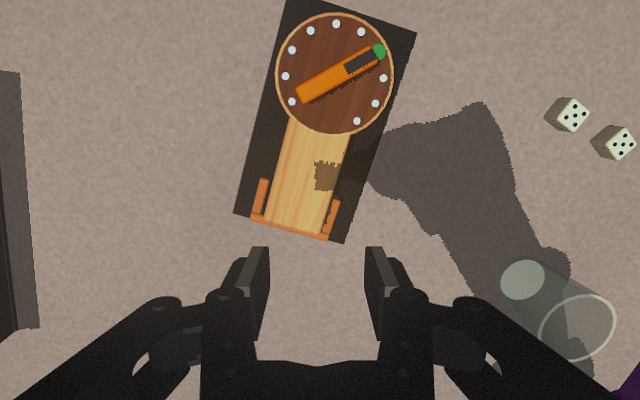

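The striped pointer end (365,60) is at the green dot (379,51). The counter is docked in the U, the gripper is clear, and the dice and tumbler are undisturbed.

```bash
python3 -c "
from station import ctrl
print(ctrl.close_job())"
```

```text
the job is handed in; nothing more can be done
None
```

The maple counter is docked in its bay, its spinner was turned 5 clicks clockwise (two grasps) to the green dot, and the job is handed in; the judge returned no verdict.

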